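Swap the lever and elbow castings into their own nests

ROBOT

A 6-joint arm with a two-finger parallel gripper is mounted at the origin on the work surface; the furniture and walls round the work are solid. World frame = base frame: x ahead of the robot, y to its left, z up, the work surface at z = 0. Lengths are in m, angles in rad, forces in N, time in s.
With the tool pointing down it reaches from about 0.35 to 0.975 m from the base axis. Payload 4.9 kg.
Tool frame: the origin (TCP) lies midway between the tips of the shut fingers; the grasp point (between the pads) lies 19 mm behind it (ctrl.hold_point_z is the distance from the TCP to the grasp point, in m); z points along the fingers, y is the line along which they close (so a half turn about z gives the same grasp; the last joint's range is limited). The gripper opens to 85 mm and grips with 20 to 120 N. Pads are 22 mm wide; open, the fingers measure 114 mm over their backs; the gripper's body (76 mm by 85 mm) begins 54 mm behind the grasp point. The pads swing forward as they close: fully open they stand 13 mm farther back than shut.
Start: joints at [-1.463, 0.053, 1.613, -0, 1.476, -0.119], TCP at [0.141, -0.609, 0.231] pointing down, gripper open.
Joint ranges: [-3.01, 3.01], [-1.01, 2.22], [0.06, 2.58], [-1.02, 4.17], [0.09, 2.62], [-3.14, 3.14]. Speed limits (rad/s): [2.57, 2.57, 3.14, 3.14, 3.14, 3.14].

INTERFACE

Orientations are given as a rotation vector (axis times angle).
In Python, from station import status, viewer, finish_job, ctrl gives the robot as it stands.
- The arm moves only by the shell command python3 -m jog 'ROWS' [FORCE]. ROWS is JSON, a list of rows, each a list of 7 numbers: the turn, a rotation vector about the tool's x, y, z each as a share of 5 degrees, from -1 to 1, then the shift along the tool's x, y, z each as a share of 30 mm, from -1 to 1, then the opening, from -1 (shut) to 1 (fully open). A call has 1 to 5 rows; each row shifts and turns the commanded pose from where the row before left it, along the tool's axes as they then stand; what a row does not reach is not made up. A row lasts 1/8 s, in which the tool goes at most 62.5 mm and 10.7 degrees, less where a joint would pass 70% of its speed; a pose out of reach is approached as far as the arm can. A call with a number of a shift or a turn outside -1 to 1 is refused whole. A call with a gripper value outside its range is refused whole. The fingers move at their own pace and stop on an object; FORCE is the grip in N (left out, the last holds). Time passes only in rows, so rows that do not move let the fingers close. It gives the time, the measured TCP pose, the force, the opening and the grip force at its end, in the units of the state.
- status.get_obs(): the state, without advancing time (a new reading comes with each control period).
- viewer.get_image(name): name is "side" or "top" or "wrist"; returns a dict with "img" (480x640x3 uint8, red, green, blue), "fovy" (degrees; the focal length in pixels is half the picture's height over the tangent of half this angle, whatever the lens; pixels are square), "cx", "cy" (the principal point, pixels), "rvec" (rotation vector, rad) and "tvec" (3), from world to camera coordinates, as OpenCV has them. Camera axes: x right, y down, z forward; pixel columns grow to the right and rows downward; lengths in m; the calibration is good to about 2 mm. A picture is of the moment at which its call begins. There is no depth.
- finish_job(): hands the job in; it is judged then, once.
The state is a dict: "t": time; "q": joint angles; "dq": joint speeds; "effort": joint torques, N m; "tool_pos": TCP position; "tool_rot": TCP orientation; "contact_force": force on the tool from outside, world axes, zero at the start; "wrist_torque": the same for the moment, N m; "opening": finger opening in m; "grip_force": force on a finger pad.
Only numpy, scipy, OpenCV 4.12 (cv2) and the standard library are available. Lean on these libraries where they do the work, as an engineer would, in place of code of your own. Each camera call takes 0.05 s, during which the arm holds its last target. There are 200 camera calls.

TASK

The two sample castings are on each other's nests: the elbow stands on top of the long narrow nest and the lever lies across the broad one, and neither goes in there. Swap them, so that each lies flat on the floor of the nest that fits it; the lever goes in with its big end in the wide end, the elbow either way round. Leave the tally counter and the round cap casting where they are.

Things in the scene. Friction and masses are not known exactly. Their poses are not given: they have to be found in the camera images.
- elbow: Grey cast pipe elbow, 65x74x50 mm, upright. Origin on the underside, z up. Base flange x -29..12, y -21..22; two ears, 6 mm thick, x -17..1, out to y = +-37. Round upright body 32 mm across (x -24..8), top z = 50: grip it across y at x = -8, z 30..48. Side branch 27 mm thick along +x at z = 27, to x = 33. Stub to x = -33 at z 8..28. 85 g.
- elbow_foot (a point): Centre of the elbow's base (41 mm along x, 74 mm along y over the ears), on its underside: 8.5 mm behind the elbow's origin along -x. A part may be set down meanwhile on the cream mat (top 3 mm above the bench) about world x 0.40, y 0.155, which is free.
- lever: Grey cast lever arm, 30x91x21 mm, lying flat. Origin at the centre of its underside, z up, long axis y. Web 9 mm thick, 20 mm wide at the -y end, 30 mm at the +y end. Boss 25 mm in diameter, 20 mm high, at y = +30 (grip it across x, upper half); boss 17 mm in diameter, 13 mm high, at y = -36. 60 g.
- lever_nest: Long narrow grey plastic nest for the lever, fixed; the elbow stands on its narrow end at the start. Origin at the centre of its underside, z up; outside 52 mm (x) by 112 mm (y). Recess y -50..50: 40 mm wide (x) for y > -3 (big end), 28 mm wide for y < -3. Floor 4 mm, wall tops 11 mm above the bench; screw tabs 7 mm high outside the y ends, to y = +-69.
- lever_nest_in (a point): Centre of the inner floor of the lever's nest, 4 mm above the bench.
- elbow_nest: Broad grey plastic nest for the elbow, fixed; the lever lies across its wall tops at the start. Origin at the centre of its underside, z up. Recess 86 mm (x) by 54 mm (y): the elbow's ears go along x, its branch overhangs a wall. Floor 4 mm above the bench, walls 6 mm thick, tops 11 mm above the bench; screw tabs 7 mm high outside the y sides, to y = +-46.
- elbow_nest_in (a point): Centre of the inner floor of the elbow's nest, 4 mm above the bench.
- tally_counter: White round tally counter, 42 mm in diameter, 36 mm high, on the bench to the right of the vise; origin at the centre of its underside. Leave it alone.
- cap_casting: Round grey cap casting, 68 x 70 x 21 mm, on a white board (6 mm thick) at the far right of the bench; origin on its underside. Leave it alone.

How it is judged:
By the outcome, as a careful person would: the job done as asked, in the order asked, and still so for the second after the job is handed in, with the robot touching nothing.
It also fails if it takes over 72 s, if anything falls off the work surface, if the arm or the gripper's body presses on something with over 40 N, if the wrist force passes 120 N, or if a joint passes its speed limit or range.

## Working session

There is one attempt and no reset: what is moved stays moved. The work goes in short steps, Python scripts to look and compute and a shell command to move; the robot and the scene stay as the last step left them, time stands still between calls to the robot, and variables do not carry over. Pictures are saved under pics/ and viewed, at most 14 in all, crops included, and the job is handed in when it is done.

```bash
mkdir -p pics
cat > h.py <<'E'
import numpy as np, cv2
from scipy.spatial.transform import Rotation as R
from station import status, viewer, finish_job, ctrl
def grab(n,f=None):
    d=viewer.get_image(n)
    if f: cv2.imwrite('pics/'+f,d['img'][:,:,::-1])
    return d
def K(d):
    f=240/np.tan(np.radians(d['fovy'])/2); return f
def ray(d,u,v,z):
    f=K(d);M=R.from_rotvec(d['rvec']).as_matrix()
    r=M.T@np.array([(u-d['cx'])/f,(v-d['cy'])/f,1]);c=-M.T@np.array(d['tvec'])
    return c+r*(z-c[2])/r[2]
def proj(d,p):
    q=R.from_rotvec(d['rvec']).as_matrix()@np.array(p)+d['tvec'];f=K(d)
    return f*q[0]/q[2]+d['cx'],f*q[1]/q[2]+d['cy']
E
python3 - <<'E'
from h import *
import pickle
o={}
for n in('top','side','wrist'):
    o[n]=grab(n,n+'0.png');d=o[n];print(n,d['fovy'],-R.from_rotvec(d['rvec']).as_matrix().T@d['tvec'])
pickle.dump(o,open('d0.pkl','wb'))
s=status.get_obs();print(s['t'],s['tool_pos'],s['tool_rot'],R.from_rotvec(s['tool_rot']).as_matrix().round(3),ctrl.hold_point_z,s['opening'])
E
```

```text
top 42.21490940677342 [ 0.34653896 -0.11715147  1.66712854]
side 48.83947771789224 [0.86499253 0.5886333  0.915081  ]
wrist 63.54898624798059 [ 0.2147172  -0.59154591  0.37310869]
0.15 [ 0.14048243 -0.60851135  0.23032805] [-3.11981073e+00 -3.55249196e-01  3.47254873e-05] [[ 0.974  0.225 -0.   ]
 [ 0.225 -0.974  0.002]
 [ 0.    -0.002 -1.   ]] 0.0187 0.08526448372581602
```

View pics/top0.png

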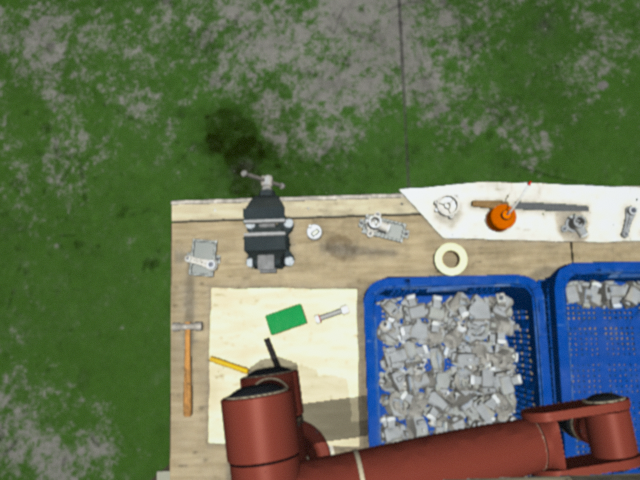

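View pics/side0.png

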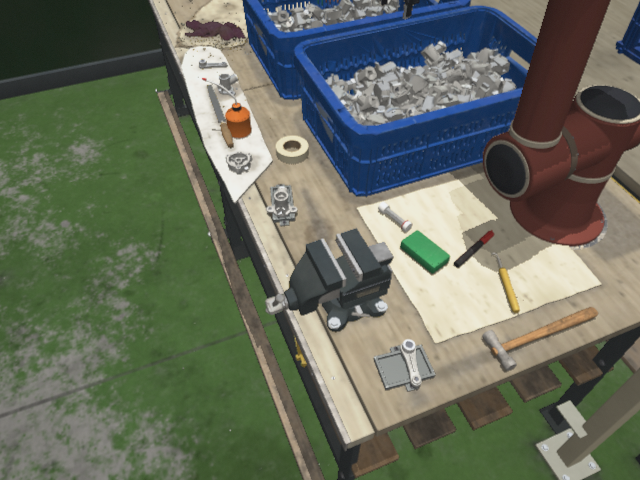

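The top view shows the elbow on the lever nest at about (385,228) and the lever on the elbow nest at (203,258). The vise is between them at (267,230). The side view has the same pairs at (282,203) and (405,365). Next I'll enlarge both.

Run:
```python
from h import *
import pickle
o=pickle.load(open('d0.pkl','rb'))
def c(n,u,v,w,h):return cv2.resize(o[n]['img'][v:v+h,u:u+w,::-1],(400,300),interpolation=cv2.INTER_CUBIC)
a=np.vstack([np.hstack([c('top',353,203,64,48),c('top',171,234,64,48)]),np.hstack([c('side',242,170,80,60),c('side',365,335,80,60)])])
cv2.imwrite('pics/crops.png',a)
for u,v in((385,228),(203,258)):print(ray(o['top'],u,v,.01))
```

```text
[ 0.59491105 -0.27059397  0.01      ]
[0.52966045 0.22097369 0.01      ]
```

View pics/crops.png

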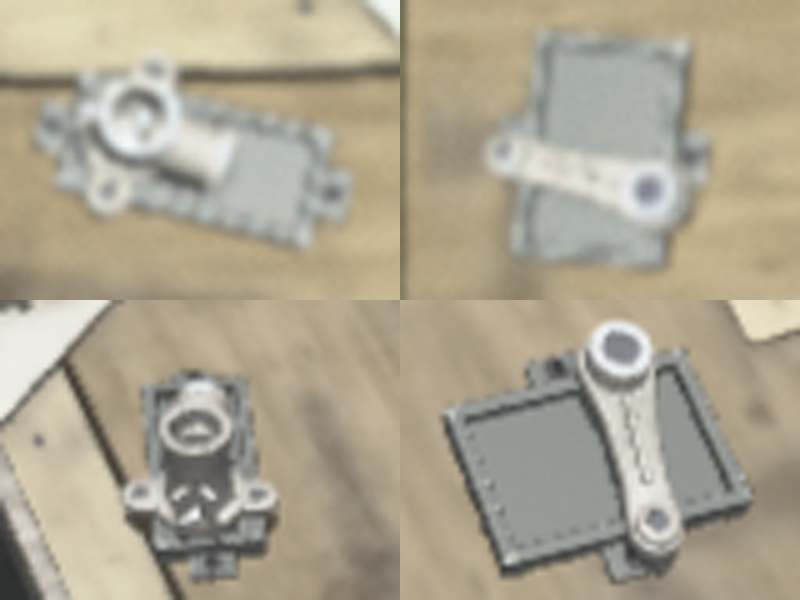

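Top crop: the elbow's rim is at (137,115) and its ears at (153,68) and (110,192). The nest tabs are at (50,128) and (333,193). The lever's bosses are at (648,187), big, and (503,153), small. The elbow nest's corners are at (540,35), (688,45), (665,268) and (512,260).

```bash
cat >> h.py <<'E'
def plan(x,y,z,yaw):  # yaw: angle of tool x in world, deg
    s=status.get_obs();M=R.from_rotvec(s['tool_rot']).as_matrix();p=np.array(s['tool_pos'])
    a=np.radians(yaw);T=np.array([[np.cos(a),np.sin(a),0],[np.sin(a),-np.cos(a),0],[0,0,-1]]).T
    T=np.column_stack([[np.cos(a),np.sin(a),0],[np.sin(a),-np.cos(a),0],[0,0,-1]])
    d=np.array([x,y,z])-p
    print('pos',p.round(4),'yaw %.1f'%np.degrees(np.arctan2(M[1,0],M[0,0])),'t %.1f'%s['t'])
    print('turn first',(np.degrees(R.from_matrix(M.T@T).as_rotvec())/5).round(2),'then shift',(T.T@d/.03).round(2),'| shift in present axes',(M.T@d/.03).round(2))
E
python3 - <<'E'
from h import *
import pickle
o=pickle.load(open('d0.pkl','rb'));d=o['top']
P=lambda c,z,u0=353,v0=203:ray(d,u0+c[0]/6.25,v0+c[1]/6.25,z)
Q=lambda c,z:P((c[0]-400,c[1]),z,171,234)
e=P((137,115),.061);a,b=P((153,68),.017),P((110,192),.017)
t1,t2=P((50,128),.007),P((333,193),.007)
L1,L2=Q((648,187),.031),Q((503,153),.024)
N=[Q(c,.011) for c in((540,35),(688,45),(665,268),(512,260))]
ang=lambda v:np.degrees(np.arctan2(v[1],v[0]))
print('elbow body',e,'ears mid',(a+b)/2,ang(a-b),np.linalg.norm(a-b))
print('lnest',(t1+t2)/2,ang(t2-t1),np.linalg.norm(t2-t1))
print('lever',L1,L2,ang(L1-L2),np.linalg.norm(L1-L2))
print('enest',sum(N)/4,ang(N[0]+N[1]-N[2]-N[3]))
M=R.from_rotvec(o['wrist']['rvec']).as_matrix();T=R.from_rotvec(status.get_obs()['tool_rot']).as_matrix()
print('wristcam axes in tool',(M@T).round(3))
plan(.61,-.28,.26,71)
E
```

```text
elbow body [ 0.6055741  -0.24037838  0.061     ] ears mid [ 0.60628833 -0.24113772  0.017     ] -21.28897354882076 0.057159343806401496
lnest [ 0.5936591  -0.26701662  0.007     ] -105.03479149060223 0.12481784371689054
lever [0.51092607 0.19634283 0.031     ] [0.52817034 0.25959242 0.024     ] -105.25037760389789 0.06593084161971387
enest [0.52887082 0.2202267  0.011     ] -6.685647187868907
wristcam axes in tool [[-0.     1.     0.001]
 [-0.953 -0.    -0.304]
 [-0.304 -0.001  0.953]]
pos [ 0.1405 -0.6085  0.2303] yaw 13.0 t 0.1
turn first [-2.00e-02 -1.00e-02 -1.16e+01] then shift [15.45 11.23 -0.99] | shift in present axes [17.71 -7.15 -0.97]
```

```bash
r='' ; python3 -m jog '[[0,0,0,0.98,-0.4,-0.1,1],[0,0,0,0.98,-0.4,-0.1,1],[0,0,0,0.98,-0.4,-0.1,1],[0,0,0,0.98,-0.4,-0.1,1],[0,0,0,0.98,-0.4,-0.1,1]]' && python3 -m jog '[[0,0,0,0.98,-0.4,-0.1,1],[0,0,0,0.98,-0.4,-0.1,1],[0,0,0,0.98,-0.4,-0.1,1],[0,0,0,0.98,-0.4,-0.1,1],[0,0,0,0.98,-0.4,0,1]]' >/dev/null && python3 -m jog '[[0,0,0,0.98,-0.4,0,1],[0,0,0,0.98,-0.4,0,1],[0,0,0,0.98,-0.4,0,1],[0,0,0,0.98,-0.4,0,1],[0,0,0,0.98,-0.4,0,1]]' >/dev/null && python3 -m jog '[[0,0,-1,0.98,-0.4,0,1],[0,0,-1,0.98,0,0,1],[0,0,-1,0,0,0,1],[0,0,-1,0,0,0,1],[0,0,-1,0,0,0,1]]' >/dev/null && python3 -m jog '[[0,0,-1,0,0,0,1],[0,0,-1,0,0,0,1],[0,0,-1,0,0,0,1],[0,0,-1,0,0,0,1],[0,0,-1,0,0,0,1]]' && python3 -m jog '[[0,0,-1,0,0,0,1],[0,0,0,0,0,0,1]]'
python3 - <<'E'
from h import *
import pickle
plan(.606,-.241,.22,68.7)
d=grab('wrist','w1.png');pickle.dump(d,open('w1.pkl','wb'))
E
```

```text
t: 0.78
tool_pos: [0.271, -0.5166, 0.246]
tool_rot: [-3.121, -0.355, 0.0]
contact_force: [0.8, -0.3, -0.1]
opening: 0.0858
grip_force: 0.0
t: 3.28
tool_pos: [0.5835, -0.3069, 0.2577]
tool_rot: [-2.676, -1.645, 0.001]
contact_force: [0.5, 0.2, 0.4]
opening: 0.0851
grip_force: 0.0
t: 3.52
tool_pos: [0.5835, -0.3069, 0.2578]
tool_rot: [-2.605, -1.755, 0.001]
contact_force: [0.1, -0.0, 0.4]
opening: 0.0857
grip_force: 0.0
pos [ 0.5835 -0.3069  0.2578] yaw 67.9 t 3.5
turn first [-0.01 -0.   -0.15] then shift [ 2.32 -0.1   1.26] | shift in present axes [ 2.32 -0.13  1.26]
```

View pics/w1.png

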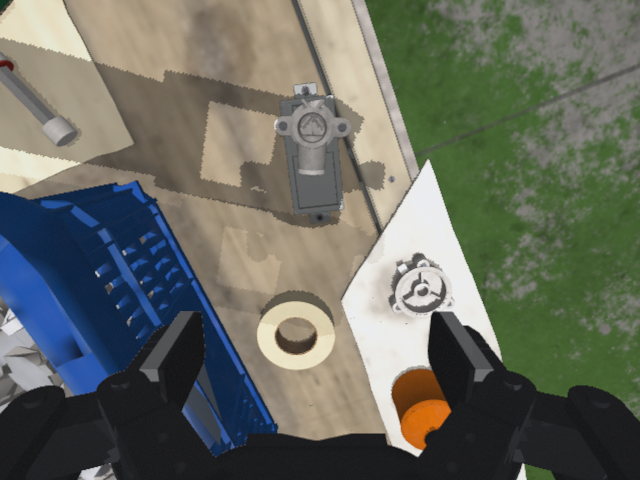

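The wrist view shows the elbow's ears at (280,127) and (344,127) and its rim at (314,124). The nest tabs are at (305,90) and (320,217).

Run:
```python
from h import *
import pickle
d=pickle.load(open('w1.pkl','rb'))
ang=lambda v:np.degrees(np.arctan2(v[1],v[0]))
a,b=ray(d,280,127,.017),ray(d,344,127,.017);print('ears',(a+b)/2,ang(b-a),np.linalg.norm(b-a),'rim',ray(d,314,124,.061))
t1,t2=ray(d,305,90,.007),ray(d,320,217,.007);print('nest',(t1+t2)/2,ang(t2-t1),np.linalg.norm(t2-t1))
plan(.606,-.241,.035,68.7)
i=d['img'][70:235,250:375,::-1];cv2.imwrite('pics/w1c.png',cv2.resize(i,None,fx=3.6,fy=3.6,interpolation=cv2.INTER_CUBIC))
```

```text
ears [ 0.604007  -0.2414878  0.017    ] -22.085273427124715 0.060830928682192434 rim [ 0.60732107 -0.23917789  0.061     ]
nest [ 0.59389012 -0.2681798   0.007     ] -105.36232847049293 0.12488513612211402
pos [ 0.5835 -0.3069  0.2579] yaw 67.9 t 3.6
turn first [-0.01 -0.   -0.16] then shift [ 2.32 -0.1   7.43] | shift in present axes [ 2.32 -0.13  7.43]
```

View pics/w1c.png

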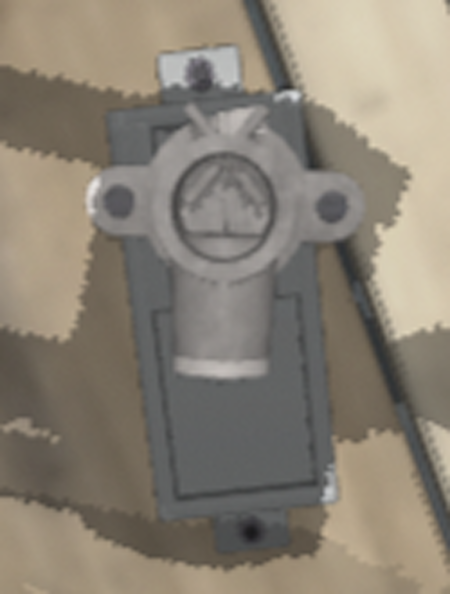

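```bash
python3 -m jog '[[0,0,0,0.8,-0.06,0.9,1],[0,0,0,0.8,-0.06,0.9,1],[0,0,0,0.72,-0.05,0.9,1],[0,0,0,0,0,1,1],[0,0,0,0,0,1,1]]' 40 >/dev/null && python3 -m jog '[[0,0,0,0,0,1,1],[0,0,0,0,0,1,1],[0,0,0,0,0,1,1],[0,0,0,0,0,0,1]]' && python3 -c "
from h import *
plan(.605,-.2405,.027,67.9)"
```

```text
t: 4.7
tool_pos: [0.6026, -0.2393, 0.0239]
tool_rot: [-2.601, -1.752, 0.005]
contact_force: [-0.3, -0.5, -0.7]
opening: 0.0857
grip_force: 0.0
pos [ 0.6026 -0.2393  0.0239] yaw 67.9 t 4.7
turn first [-0.08 -0.01  0.01] then shift [-0.01  0.09 -0.1 ] | shift in present axes [-0.01  0.09 -0.1 ]
```

```bash
python3 -m jog '[[0,0,0,0,0.09,-0.1,1],[0,0,0,0,0,0,-0.1],[0,0,0,0,0,0,-1],[0,0,0,0,0,0,-1],[0,0,0,0,0,0,-1]]' 40 && python3 -m jog '[[0,0,0,0,0,0,-1],[0,0,0,0,0,0,-1],[0,0,0,0,0,0,-1]]'
```

```text
t: 5.32
tool_pos: [0.6079, -0.2417, 0.0312]
tool_rot: [2.604, 1.756, 0.001]
contact_force: [-1.4, 0.2, 4.2]
opening: 0.0315
grip_force: 39.4
t: 5.7
tool_pos: [0.6079, -0.2417, 0.0311]
tool_rot: [2.604, 1.756, 0.001]
contact_force: [-1.3, 1.2, 5.8]
opening: 0.0314
grip_force: 39.5
```

```bash
python3 -m jog '[[0,0,0,0,0,-0.5,-1],[0,0,0,0,0,-1,-1],[0,0,0,0,0,-1,-1],[0,0,0,0,0,-1,-1],[0,0,0,0,0,-1,-1]]' && python3 -m jog '[[0,0,-1,0,0,-1,-1],[0,0,-1,0,0,-1,-1],[0,0,-1,0,0,-1,-1],[0,0,-0.3,0,0,-0.5,-1],[0,0,0,0,0,0,-1]]' && python3 -m jog '[[0,0,0,0.5,-0.34,0,-1],[0,0,0,0.96,-0.65,0,-1],[0,0,0,0.96,-0.65,0,-1],[0,0,0,0.96,-0.65,0,-1],[0,0,0,0.96,-0.65,0,-1]]' && python3 -m jog '[[0,0,0,0.96,-0.65,0,-1],[0,0,0,0.96,-0.65,0,-1],[0,0,0,0.96,-0.65,0,-1],[0,0,0,0.96,-0.65,0,-1],[0,0,0,0.96,-0.65,0,-1]]' && python3 -m jog '[[0,0,0,0.96,-0.65,0,-1],[0,0,0,0.96,-0.65,0,-1],[0,0,0,0.5,-0.34,0,-1],[0,0,0,0,0,0,-1]]' && python3 -c "
from h import *
plan(.39,.155,.0235,84.5)
grab('side','s2.png')"
```

```text
t: 6.32
tool_pos: [0.6072, -0.2415, 0.1663]
tool_rot: [-2.605, -1.756, 0.0]
contact_force: [0.5, -0.1, -1.2]
opening: 0.0315
grip_force: 39.7
t: 6.95
tool_pos: [0.6079, -0.2418, 0.2715]
tool_rot: [2.325, 2.11, 0.001]
contact_force: [-0.2, 0.4, -0.9]
opening: 0.0314
grip_force: 39.7
t: 7.58
tool_pos: [0.5302, -0.1015, 0.2681]
tool_rot: [-2.323, -2.11, 0.002]
contact_force: [0.3, 0.3, -0.2]
opening: 0.0309
grip_force: 39.8
t: 8.2
tool_pos: [0.4468, 0.0507, 0.2681]
tool_rot: [-2.324, -2.11, 0.003]
contact_force: [0.1, -0.0, -1.8]
opening: 0.0312
grip_force: 39.8
t: 8.7
tool_pos: [0.4052, 0.1271, 0.2685]
tool_rot: [-2.322, -2.114, 0.003]
contact_force: [0.1, -0.6, -1.7]
opening: 0.0311
grip_force: 39.8
pos [0.4052 0.1271 0.2685] yaw 84.6 t 8.7
turn first [-0.03  0.01  0.03] then shift [ 0.88 -0.59  8.17] | shift in present axes [ 0.88 -0.57  8.17]
```

View pics/s2.png

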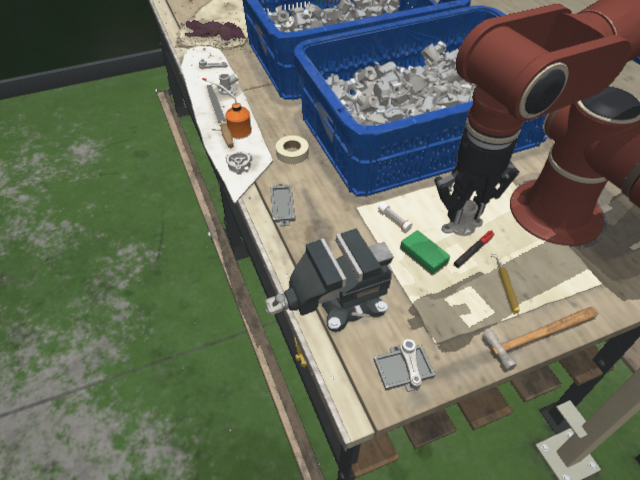

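The elbow hangs upright in the gripper at (463,215). The lever is untouched at (408,363).

```bash
python3 -m jog '[[0,0,0,0.44,-0.29,1,-1],[0,0,0,0.44,-0.29,1,-1],[0,0,0,0,0,1,-1],[0,0,0,0,0,1,-1],[0,0,0,0,0,1,-1]]' && python3 -m jog '[[0,0,0,0,0,1,-1],[0,0,0,0,0,1,-1],[0,0,0,0,0,0.7,-1],[0,0,0,0,0,0,-1]]' && python3 -c "
from h import *
plan(.39,.155,.0235,84.5)"
```

```text
t: 9.38
tool_pos: [0.3919, 0.1533, 0.1186]
tool_rot: [-2.327, -2.11, 0.002]
contact_force: [-0.6, 0.9, -1.1]
opening: 0.0313
grip_force: 39.8
t: 9.88
tool_pos: [0.3901, 0.153, 0.0369]
tool_rot: [-2.325, -2.109, 0.008]
contact_force: [-0.8, 0.4, -0.3]
opening: 0.0312
grip_force: 39.9
pos [0.3901 0.153  0.0369] yaw 84.4 t 9.9
turn first [-0.06  0.02 -0.02] then shift [ 0.07 -0.01  0.45] | shift in present axes [ 0.07 -0.01  0.45]
```

```bash
python3 -m jog '[[0,0,0,0,0,0.15,-1],[0,0,0,0,0,0.1,-1],[0,0,0,0,0,0.05,-1],[0,0,0,0,0,0,-1]]' && python3 -c "
from h import *
plan(.39,.155,.0235,84.5)"
```

```text
t: 10.38
tool_pos: [0.3924, 0.1541, 0.0306]
tool_rot: [2.325, 2.112, 0.001]
contact_force: [0.0, -0.9, -1.3]
opening: 0.0313
grip_force: 39.9
pos [0.3924 0.1541 0.0306] yaw 84.5 t 10.4
turn first [ 0.01 -0.   -0.  ] then shift [ 0.02 -0.08  0.24] | shift in present axes [ 0.02 -0.08  0.24]
```

```bash
python3 -m jog '[[0,0,0,0,0,0.1,-1],[0,0,0,0,0,0.06,-1],[0,0,0,0,0,0.04,-1],[0,0,0,0,0,0,-1]]'; python3 -m jog '[[0,0,0,0,0,0.03,-1],[0,0,0,0,0,0,-1]]'
```

```text
t: 10.88
tool_pos: [0.3921, 0.1541, 0.0241]
tool_rot: [-2.325, -2.112, 0.001]
contact_force: [-0.2, 0.2, -1.0]
opening: 0.031
grip_force: 39.9
t: 11.12
tool_pos: [0.3923, 0.1541, 0.0236]
tool_rot: [2.326, 2.112, 0.0]
contact_force: [-0.2, -0.2, -0.2]
opening: 0.0314
grip_force: 39.9
```

```bash
python3 -m jog '[[0,0,0,0,0,0.04,-1],[0,0,0,0,0,0,-1],[0,0,0,0,0,0,0.2],[0,0,0,0,0,0,1],[0,0,0,0,0,0,1]]'; python3 -m jog '[[0,0,0,0,0,-0.5,1],[0,0,0,0,0,-1,1],[0,0,0,0,0,-1,1],[0,0,0,0,0,-1,1],[0,0,0,0,0,-1,1]]' ; python3 -m jog '[[0,0,0.5,0,0,-1,1],[0,0,1,0,0,-0.5,1],[0,0,0.4,0,0,0,1],[0,0,0,0,0,0,1]]'
python3 - <<'E'
from h import *
import pickle
plan(.52,.12,.2,74.9)
E
```

```text
t: 11.75
tool_pos: [0.3921, 0.154, 0.022]
tool_rot: [-2.326, -2.112, 0.0]
contact_force: [0.3, 0.6, 0.4]
opening: 0.0832
grip_force: 0.0
t: 12.38
tool_pos: [0.3923, 0.1541, 0.1594]
tool_rot: [2.325, 2.112, 0.002]
contact_force: [0.4, 0.7, 0.2]
opening: 0.0852
grip_force: 0.0
t: 12.88
tool_pos: [0.3918, 0.154, 0.2018]
tool_rot: [-2.492, -1.913, 0.001]
contact_force: [-0.3, 0.1, -0.7]
opening: 0.0852
grip_force: 0.0
pos [0.3918 0.154  0.2018] yaw 75.0 t 12.9
turn first [-0.01  0.    0.03] then shift [0.02 4.42 0.06] | shift in present axes [0.01 4.42 0.06]
```

```bash
python3 -m jog '[[0,0,0,0,0.8,-0.2,1],[0,0,0,0,0.9,-0.2,1],[0,0,0,0,0.9,-0.2,1],[0,0,0,0,0.8,0,1],[0,0,0,0,0,0,1]]';python3 -m jog '[[0,0,0,0,0,0,1]]'>/dev/null
python3 - <<'E'
from h import *
import pickle
plan(.511,.196,.2,74.9)
d=grab('wrist','w2.png');pickle.dump(d,open('w2.pkl','wb'))
for p in((.511,.196,.031),(.529,.22,.004),(.39,.155,.05)):print(proj(d,p))
E
```

```text
t: 13.5
tool_pos: [0.4908, 0.1272, 0.2188]
tool_rot: [-2.492, -1.911, 0.004]
contact_force: [-0.4, 0.2, -1.7]
opening: 0.085
grip_force: 0.0
pos [0.4897 0.1278 0.2191] yaw 75.0 t 13.6
turn first [-0.03  0.01  0.02] then shift [2.38 0.09 0.64] | shift in present axes [2.38 0.1  0.64]
(np.float64(322.11055083851926), np.float64(124.59105861215636))
(np.float64(334.8446037224726), np.float64(90.35047871209787))
(np.float64(193.6252573064166), np.float64(214.41147701741448))
```

View pics/w2.png

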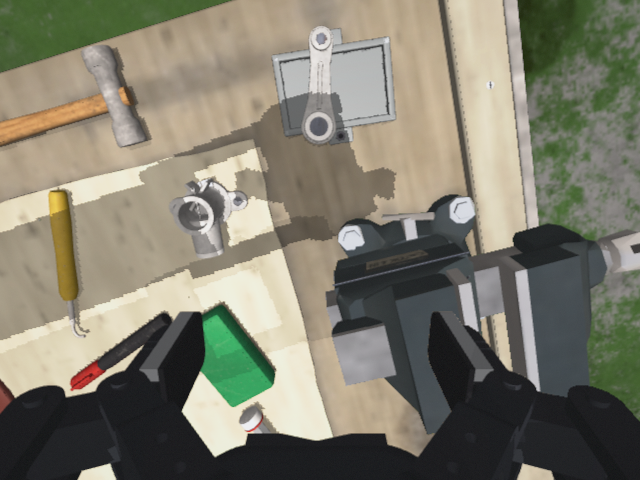

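The elbow stands upright on the mat at (197,213). The lever's bosses are at (319,126) and (321,38). The elbow nest's top corners are at (273,57), (390,37), (396,121) and (283,137).

Run:
```python
from h import *
import pickle
d=pickle.load(open('w2.pkl','rb'))
ang=lambda v:np.degrees(np.arctan2(v[1],v[0]))
a,b=ray(d,319,126,.031),ray(d,321,38,.024);print('lever',a,b,ang(a-b),np.linalg.norm(a-b))
N=[ray(d,*c,.011) for c in((273,57),(390,37),(396,121),(283,137))]
print('nest',sum(N)/4,ang(N[1]+N[2]-N[0]-N[3]),np.linalg.norm(N[1]+N[2]-N[0]-N[3])/2)
print('elbow rim',ray(d,194,213,.053))
plan(a[0],a[1],.015,ang(a-b)+180)
```

```text
lever [0.50825776 0.1955901  0.031     ] [0.52675541 0.25903813 0.024     ] -106.25352084061366 0.06645912655835341
nest [0.52911107 0.22038818 0.011     ] -6.72823637281779 0.09794527478550244
elbow rim [0.39185517 0.15649495 0.053     ]
pos [0.4897 0.1278 0.2194] yaw 75.0 t 13.7
turn first [-0.02  0.01  0.26] then shift [ 2.34 -0.04  6.81] | shift in present axes [2.34 0.03 6.81]
```

```bash
python3 -m jog '[[0,0,0.26,0.8,0,0.8,1],[0,0,0,0.8,0,0.9,1],[0,0,0,0.74,0,1,1],[0,0,0,0,0,1,1],[0,0,0,0,0,1,1]]' 40 >/dev/null; python3 -m jog '[[0,0,0,0,0,0.9,1],[0,0,0,0,0,0.6,1],[0,0,0,0,0,0,1],[0,0,0,0,0,0,1]]';python3 -c "
from h import *
plan(.5082,.1956,.02,73.7)"
```

```text
t: 14.8
tool_pos: [0.5107, 0.1955, 0.0354]
tool_rot: [2.513, 1.884, 0.003]
contact_force: [0.4, -0.1, -0.0]
opening: 0.0858
grip_force: 0.0
pos [0.5107 0.1955 0.0354] yaw 73.7 t 14.8
turn first [ 0.02 -0.01  0.  ] then shift [-0.02 -0.08  0.51] | shift in present axes [-0.02 -0.08  0.51]
```

```bash
python3 -m jog '[[0,0,0,0,-0.04,0.3,1],[0,0,0,0,0,0.2,1],[0,0,0,0,0,0,0.3],[0,0,0,0,0,0,-0.1],[0,0,0,0,0,0,-0.25]]' 40; python3 -m jog '[[0,0,0,0,0,0,-0.4],[0,0,0,0,0,0,-1],[0,0,0,0,0,0,-1],[0,0,0,0,0,0,-1]]'
```

```text
t: 15.42
tool_pos: [0.509, 0.1956, 0.0195]
tool_rot: [2.514, 1.884, 0.001]
contact_force: [-0.0, 0.1, 0.4]
opening: 0.0327
grip_force: 0.0
t: 15.92
tool_pos: [0.5093, 0.1956, 0.0198]
tool_rot: [2.514, 1.884, 0.001]
contact_force: [-1.0, -0.3, 5.0]
opening: 0.0228
grip_force: 41.7
```

```bash
python3 -m jog '[[0,0,0,0,0,-0.4,-1],[0,0,0,0,0,-0.8,-1],[0,0,0,0,0,-1,-1],[0,0,0,0,0,-1,-1],[0,0,0,0,0,-1,-1]]' ; python3 -m jog '[[0,0,0,0,0,-1,-1],[0,0,0,0,0,-1,-1],[0,0,-0.2,0,0,-1,-1],[0,0,0,0,0,-1,-1],[0,0,0,0,0,-1,-1]]'; python3 -m jog '[[0,0,0,0,0,0,-1]]'
python3 - <<'E'
from h import *
import pickle
d=pickle.load(open('d0.pkl','rb'))
# vise jaw top: triangulate top (267,210 region) roughly via heights
for z in(.1,.15,.2):print(z,proj(d['side'],ray(d['top'],267,222,z)),proj(d['side'],ray(d['top'],267,240,z)))
plan(.5861,-.297,.3,74.8)
grab('side','s3.png')
E
```

```text
t: 16.55
tool_pos: [0.5082, 0.1955, 0.1461]
tool_rot: [-2.514, -1.884, 0.001]
contact_force: [0.3, 0.5, -1.3]
opening: 0.0229
grip_force: 41.0
t: 17.18
tool_pos: [0.5081, 0.1955, 0.296]
tool_rot: [-2.497, -1.906, 0.001]
contact_force: [1.0, 0.2, -1.1]
opening: 0.023
grip_force: 41.0
t: 17.3
tool_pos: [0.5097, 0.1958, 0.2982]
tool_rot: [2.496, 1.905, 0.008]
contact_force: [0.6, -0.9, 0.7]
opening: 0.0229
grip_force: 41.0
0.1 (np.float64(329.1446244855981), np.float64(275.3155391671031)) (np.float64(351.3443955941649), np.float64(268.3951237842189))
0.15 (np.float64(332.84756161505845), np.float64(255.8207022665668)) (np.float64(355.01465590226803), np.float64(249.10390353154793))
0.2 (np.float64(336.80526771035824), np.float64(234.9845843065049)) (np.float64(358.93741211048075), np.float64(228.48554198288826))
pos [0.5097 0.1958 0.2982] yaw 74.7 t 17.3
turn first [ 0.05 -0.03 -0.02] then shift [-15.19   6.77  -0.06] | shift in present axes [-15.17   6.79  -0.07]
```

View pics/s3.png

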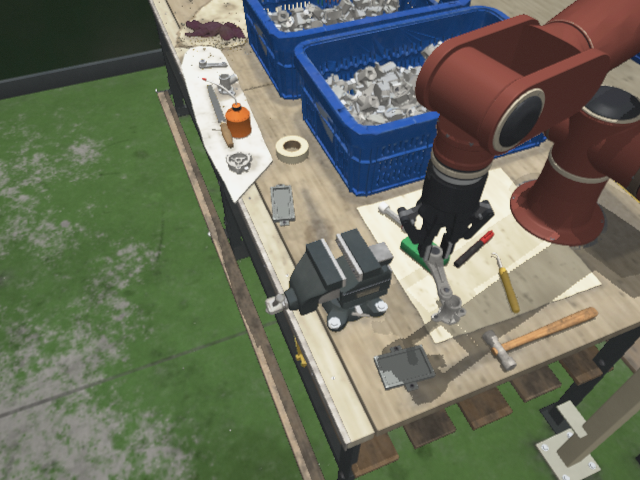

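The lever is held by its big end, with the small end at about (445,295). The vise top is below 0.2 m, so the carry at 0.3 m clears it.

```bash
python3 -m jog '[[0,0,0,-0.5,0.22,0,-1],[0,0,0,-0.95,0.425,0,-1],[0,0,0,-0.95,0.425,0,-1],[0,0,0,-0.95,0.425,0,-1],[0,0,0,-0.95,0.425,0,-1]]' ; python3 -m jog '[[0,0,0,-0.95,0.425,0,-1],[0,0,0,-0.95,0.425,0,-1],[0,0,0,-0.95,0.425,0,-1],[0,0,0,-0.95,0.425,0,-1],[0,0,0,-0.95,0.425,0,-1]]' >/dev/null; python3 -m jog '[[0,0,0,-0.95,0.425,0,-1],[0,0,0,-0.95,0.425,0,-1],[0,0,0,-0.95,0.425,0,-1],[0,0,0,-0.95,0.425,0,-1],[0,0,0,-0.95,0.425,0,-1]]' >/dev/null;  python3 -m jog '[[0,0,0,-0.8,0.35,0,-1],[0,0,0,-0.4,0.2,0,-1],[0,0,0,0,0,0,-1],[0,0,0,0,0,0,-1]]'; python3 -c "
from h import *
plan(.5861,-.297,.0128,74.8)"
```

```text
t: 17.98
tool_pos: [0.5294, 0.0539, 0.2929]
tool_rot: [-2.497, -1.904, 0.005]
contact_force: [-0.3, 0.3, -0.7]
opening: 0.0228
grip_force: 41.0
t: 19.73
tool_pos: [0.5845, -0.291, 0.2952]
tool_rot: [-2.496, -1.907, -0.0]
contact_force: [-0.3, 0.3, -0.4]
opening: 0.0228
grip_force: 41.1
pos [ 0.5845 -0.291   0.2952] yaw 74.7 t 19.7
turn first [-0.   -0.01 -0.01] then shift [-0.18  0.11  9.41] | shift in present axes [-0.18  0.11  9.41]
```

```bash
python3 -m jog '[[0,0,0,-0.18,0.11,0.6,-1],[0,0,0,0,0,1,-1],[0,0,0,0,0,1,-1],[0,0,0,0,0,1,-1],[0,0,0,0,0,1,-1]]' >/dev/null;  python3 -m jog '[[0,0,0,0,0,1,-1],[0,0,0,0,0,1,-1],[0,0,0,0,0,0.6,-1],[0,0,0,0,0,0,-1],[0,0,0,0,0,0,-1]]'
python3 - <<'E'
from h import *
import pickle
plan(.5861,-.297,.0128,74.8)
d=grab('wrist','w3.png');pickle.dump(d,open('w3.pkl','wb'))
for p in((.594-.05*-.262,-.268-.05*-.965,.011),(.594,-.268,.004)):print(proj(d,p))
E
```

```text
t: 20.98
tool_pos: [0.587, -0.2982, 0.0805]
tool_rot: [2.496, 1.905, 0.001]
contact_force: [-0.6, 0.3, 0.1]
opening: 0.0229
grip_force: 41.1
pos [ 0.587  -0.2982  0.0805] yaw 74.7 t 21.0
turn first [ 0.02  0.01 -0.02] then shift [ 0.03 -0.04  2.26] | shift in present axes [ 0.03 -0.04  2.26]
(np.float64(316.17861797871564), np.float64(109.42906124359362))
(np.float64(316.339347343963), np.float64(201.3816415291563))
```

View pics/w3.png

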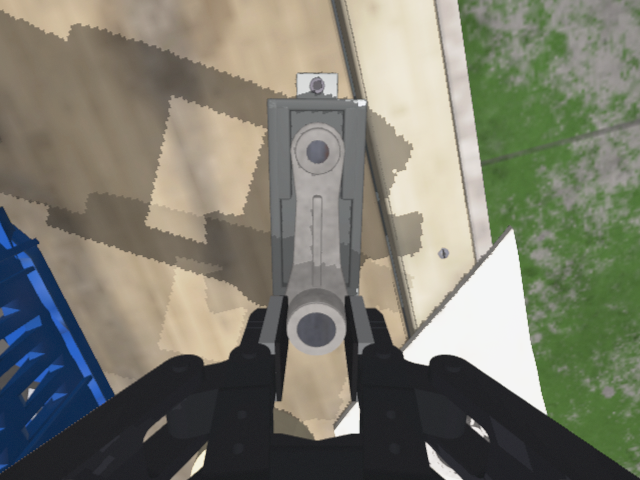

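The lever lies along the nest's axis: lever boss at (317,152), nest walls at u = 269 to 366, tab hole at (317,86).

Run:
```python
from h import *
import pickle
d=pickle.load(open('w3.pkl','rb'))
s=status.get_obs();p=np.array(s['tool_pos']);M=R.from_rotvec(s['tool_rot']).as_matrix()
for n,u,v,z in(('small',317,152,.0847),('big',317,329,.0917),('tabhole',317,86,.007),('far wall top L',269,100,.011),('far wall R',366,100,.011)):print(n,((ray(d,u,v,z)-p)@M*1000).round(1))
print(((np.array([.594,-.268,.0])-p)@M*1000).round(1))
```

```text
small [65.7 -1.4 -3.8]
big [ -0.3  -1.4 -10.7]
tabhole [92.8 -1.3 73.9]
far wall top L [ 85.8 -26.1  69.9]
far wall R [85.8 23.9 70. ]
[31.2 -1.7 81. ]
```

```bash
python3 -m jog '[[0,0,0,0,0,0.5,-1],[0,0,0,0,0,0.7,-1],[0,0,0,0,0,0.5,-1],[0,0,0,0,0,0.25,-1],[0,0,0,0,0,0,-1]]'; python3 -m jog '[[0,0,0,0,0,0.15,-1],[0,0,0,0,0,0.05,-1],[0,0,0,0,0,0,-1]]'
```

```text
t: 21.65
tool_pos: [0.5856, -0.2974, 0.0195]
tool_rot: [-2.496, -1.905, 0.001]
contact_force: [0.3, -1.0, -1.3]
opening: 0.0228
grip_force: 41.1
t: 22.02
tool_pos: [0.5863, -0.2979, 0.0149]
tool_rot: [2.497, 1.906, 0.0]
contact_force: [0.3, -0.2, -0.3]
opening: 0.0227
grip_force: 41.1
```

```bash
python3 -m jog '[[0,0,0,0,0,0.06,-1],[0,0,0,0,0,0.02,-1],[0,0,0,0,0,0,-1],[0,0,0,0,0,0,-0.3],[0,0,0,0,0,0,0]]';python3 -m jog '[[0,0,0,0,0,0,1],[0,0,0,0,0,0,1],[0,0,0,0,0,-0.5,1],[0,0,0,0,0,-1,1],[0,0,0,0,0,-1,1]]'; python3 -m jog '[[0,0,0,0,0,-1,1],[0,0,0,0,0,-1,1],[0,0,0,0,0,-1,1],[0,0,0,0,0,-0.5,1],[0,0,0,0,0,0,1]]'
python3 - <<'E'
from h import *
import pickle
d=grab('wrist','w4.png');pickle.dump(d,open('w4.pkl','wb'))
u,v=map(int,proj(d,(.594,-.268,.01)));print(u,v)
cv2.imwrite('pics/w4c.png',cv2.resize(d['img'][max(v-100,0):v+100,u-100:u+100,::-1],None,fx=3,fy=3))
plan(.39,.155,.27,84.5)
E
```

```text
t: 22.65
tool_pos: [0.5861, -0.2977, 0.0121]
tool_rot: [-2.497, -1.906, -0.0]
contact_force: [-0.4, 0.1, -0.2]
opening: 0.0428
grip_force: 0.0
t: 23.28
tool_pos: [0.5863, -0.2979, 0.0892]
tool_rot: [2.497, 1.905, 0.0]
contact_force: [0.3, -0.6, 1.2]
opening: 0.0856
grip_force: 0.0
t: 23.9
tool_pos: [0.5869, -0.2983, 0.1943]
tool_rot: [2.495, 1.904, 0.002]
contact_force: [0.9, 0.2, 0.3]
opening: 0.0854
grip_force: 0.0
315 174
pos [ 0.5861 -0.2978  0.1924] yaw 74.7 t 23.9
turn first [ 0.    0.   -1.96] then shift [14.4  -7.95 -2.59] | shift in present axes [ 12.83 -10.29  -2.59]
```

View pics/w4c.png

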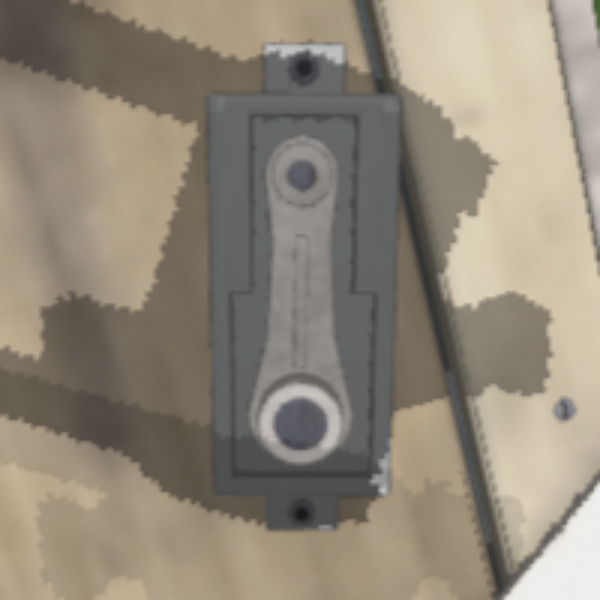

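The lever lies inside the recess, big end at (300,423) in the wide end. Back to the elbow.

```bash
python3 -m jog '[[0,0,-0.7,0,0,-0.9,1],[0,0,-0.7,0,0,-0.9,1],[0,0,-0.56,0,0,-0.8,1],[0,0,0,0.5,-0.28,0,1],[0,0,0,0.96,-0.53,0,1]]' >/dev/null; python3 -m jog '[[0,0,0,0.96,-0.53,0,1],[0,0,0,0.96,-0.53,0,1],[0,0,0,0.96,-0.53,0,1],[0,0,0,0.96,-0.53,0,1],[0,0,0,0.96,-0.53,0,1]]' >/dev/null; python3 -m jog '[[0,0,0,0.96,-0.53,0,1],[0,0,0,0.96,-0.53,0,1],[0,0,0,0.96,-0.53,0,1],[0,0,0,0.96,-0.53,0,1],[0,0,0,0.96,-0.53,0,1]]' >/dev/null; python3 -m jog '[[0,0,0,0.96,-0.53,0,1],[0,0,0,0.96,-0.53,0,1],[0,0,0,0.6,-0.3,0,1],[0,0,0,0,0,0,1],[0,0,0,0,0,0,1]]'; python3 -c "
from h import *
plan(.392,.1548,.022,84.5)"
```

```text
t: 26.45
tool_pos: [0.4015, 0.1289, 0.2687]
tool_rot: [-2.325, -2.111, 0.003]
contact_force: [-0.5, 0.3, -0.2]
opening: 0.0857
grip_force: 0.0
pos [0.4015 0.1289 0.2687] yaw 84.5 t 26.4
turn first [-0.03  0.01 -0.  ] then shift [ 0.83 -0.4   8.22] | shift in present axes [ 0.84 -0.38  8.22]
```

```bash
python3 -m jog '[[0,0,0,0.42,-0.2,0.8,1],[0,0,0,0.42,-0.2,1,1],[0,0,0,0,0,1,1],[0,0,0,0,0,1,1],[0,0,0,0,0,1,1]]' >/dev/null; python3 -m jog '[[0,0,0,0,0,1,1],[0,0,0,0,0,1,1],[0,0,0,0,0,0.7,1],[0,0,0,0,0,0,1],[0,0,0,0,0,0,1]]'; python3 -c "
from h import *
plan(.392,.1548,.022,84.5)"
```

```text
t: 27.7
tool_pos: [0.3933, 0.1551, 0.046]
tool_rot: [2.326, 2.111, 0.001]
contact_force: [-0.5, -0.1, 0.9]
opening: 0.0854
grip_force: 0.0
pos [0.3933 0.1551 0.046 ] yaw 84.4 t 27.7
turn first [ 0.01 -0.   -0.01] then shift [-0.01 -0.04  0.8 ] | shift in present axes [-0.02 -0.04  0.8 ]
```

```bash
python3 -m jog '[[0,0,0,0,-0.04,0.5,1],[0,0,0,0,0,0.3,1],[0,0,0,0,0,0,1],[0,0,0,0,0,0,0],[0,0,0,0,0,0,-0.2]]' 40; python3 -m jog '[[0,0,0,0,0,0,-1],[0,0,0,0,0,0,-1],[0,0,0,0,0,0,-1],[0,0,0,0,0,0,-1]]'; python3 -c "
from h import *
s=status.get_obs();print(s['tool_pos'])"
```

```text
t: 28.32
tool_pos: [0.3918, 0.1557, 0.0217]
tool_rot: [2.325, 2.112, 0.001]
contact_force: [0.4, 0.3, 0.0]
opening: 0.0519
grip_force: 0.0
t: 28.82
tool_pos: [0.3919, 0.1557, 0.0217]
tool_rot: [2.325, 2.112, 0.001]
contact_force: [-0.8, 0.1, 3.8]
opening: 0.0313
grip_force: 39.5
[0.39185896 0.15567109 0.02174384]
```

```bash
python3 -m jog '[[0,0,0,0,0,-0.5,-1],[0,0,0,0,0,-1,-1],[0,0,0,0,0,-1,-1],[0,0,0,0,0,-1,-1],[0,0,0,0,0,0,-1]]'; python3 -m jog '[[0,0,0,0.8,0.2,0,-1],[0,0,0,0.9,0.5,0,-1],[0,0,0,0.7,0.8,0,-1],[0,0,0,0.19,0.9,0,-1],[0,0,0,0,0.9,0,-1]]'; python3 -m jog '[[0,0,0,0,0.8,0,-1],[0,0,0,0,0.24,0,-1],[0,0,0,0,0,0,-1],[0,0,0,0,0,0,-1]]'
python3 - <<'E'
from h import *
import pickle
plan(.529,.22,.0227,84.5)
d=grab('wrist','w5.png');pickle.dump(d,open('w5.pkl','wb'))
E
```

```text
t: 29.45
tool_pos: [0.3933, 0.1559, 0.1293]
tool_rot: [2.323, 2.11, 0.008]
contact_force: [0.1, 0.2, -1.3]
opening: 0.0315
grip_force: 39.8
t: 30.08
tool_pos: [0.497, 0.2236, 0.124]
tool_rot: [-2.323, -2.112, 0.005]
contact_force: [0.7, -0.5, -1.5]
opening: 0.0315
grip_force: 39.8
t: 30.58
tool_pos: [0.5274, 0.2204, 0.1257]
tool_rot: [-2.325, -2.112, 0.002]
contact_force: [0.2, -0.0, -1.6]
opening: 0.0313
grip_force: 39.8
pos [0.5274 0.2204 0.1257] yaw 84.5 t 30.6
turn first [-0.02  0.    0.  ] then shift [-0.01  0.05  3.43] | shift in present axes [-0.01  0.06  3.43]
```

View pics/w5.png

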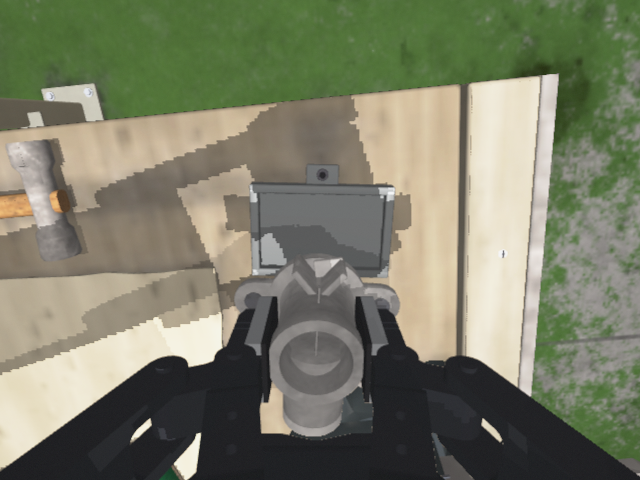

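The far wall's outer corners are at (250,184) and (395,186), and the tab hole at (322,175). The ears are at about (250,297) and (386,302).

Run:
```python
from h import *
import pickle
d=pickle.load(open('w5.pkl','rb'))
s=status.get_obs();p=np.array(s['tool_pos']);M=R.from_rotvec(s['tool_rot']).as_matrix()
b=p[2]-.0187
for n,u,v,z in(('L',250,184,.011),('R',395,186,.011),('hole',322,175,.007),('earL',250,297,b+.006),('earR',386,302,b+.006),('rim',317,361,b+.05)):print(n,((ray(d,u,v,z)-p)@M*1000).round(1))
```

```text
L [ 35.  -45.8 115. ]
R [ 33.7  50.9 114.9]
hole [ 40.4   2.2 119. ]
earL [  1.8 -30.8  12.7]
earR [-0.6 29.3 12.7]
rim [ -0.4  -1.3 -31.3]
```

```bash
python3 -m jog '[[0,0,0,0.02,0.1,0.6,-1],[0,0,0,0,0,0.9,-1],[0,0,0,0,0,0.9,-1],[0,0,0,0,0,0.6,-1],[0,0,0,0,0,0,-1]]'; python3 -m jog '[[0,0,0,0,0,0.15,-1],[0,0,0,0,0,0,-1],[0,0,0,0,0,0,-1]]'; python3 -c "
from h import *
plan(.53,.22,.0227,84.5)"
```

```text
t: 31.25
tool_pos: [0.5298, 0.2203, 0.0339]
tool_rot: [-2.324, -2.111, 0.006]
contact_force: [-0.1, 0.2, -0.7]
opening: 0.0315
grip_force: 39.8
t: 31.62
tool_pos: [0.5322, 0.2209, 0.0327]
tool_rot: [2.325, 2.112, 0.002]
contact_force: [-0.4, -0.0, -0.8]
opening: 0.0313
grip_force: 39.9
pos [0.5322 0.2209 0.0327] yaw 84.5 t 31.6
turn first [ 0.02 -0.01 -0.  ] then shift [-0.04 -0.07  0.33] | shift in present axes [-0.04 -0.07  0.33]
```

```bash
python3 -m jog '[[0,0,0,0,-0.04,0.15,-1],[0,0,0,0,0,0.1,-1],[0,0,0,0,0,0.06,-1],[0,0,0,0,0,0,-1],[0,0,0,0,0,0,-1]]'
```

```text
t: 32.25
tool_pos: [0.5304, 0.2209, 0.0226]
tool_rot: [-2.326, -2.112, -0.0]
contact_force: [-0.4, -0.4, 1.2]
opening: 0.0312
grip_force: 40.0
```

Contact with the floor is just starting. Release, retreat upward, and look.

```bash
python3 -m jog '[[0,0,0,0,0,0.01,-1],[0,0,0,0,0,0,-0.1],[0,0,0,0,0,0,0.2],[0,0,0,0,0,0,1],[0,0,0,0,0,0,1]]'; python3 -m jog '[[0,0,0,0,0,-0.4,1],[0,0,0,0,0,-0.8,1],[0,0,0,0,0,-1,1],[0,0,0,0,0,-1,1],[0,0,0,0,0,-1,1]]'; python3 -m jog '[[0,0,0,-0.3,0,-1,1],[0,0,0,-0.6,0,-1,1],[0,0,0,-0.6,0,-0.5,1],[0,0,0,0,0,0,1],[0,0,0,0,0,0,1]]'
python3 - <<'E'
from h import *
d=grab('wrist');e=grab('side')
u,v=map(int,proj(d,(.53,.22,.02)));print(u,v);v=max(v,75);u=max(u,100)
a=cv2.resize(d['img'][v-75:v+75,u-100:u+100,::-1],(400,300),interpolation=cv2.INTER_CUBIC)
b=cv2.resize(e['img'][330:405,355:455,::-1],(400,300),interpolation=cv2.INTER_CUBIC)
c=cv2.resize(e['img'][165:240,232:332,::-1],(400,300),interpolation=cv2.INTER_CUBIC)
f=cv2.resize(e['img'][:,:,::-1],(400,300))
cv2.imwrite('pics/fin.png',np.vstack([np.hstack([a,b]),np.hstack([c,f])]))
E
```

```text
t: 32.88
tool_pos: [0.5304, 0.2208, 0.0221]
tool_rot: [-2.326, -2.112, 0.0]
contact_force: [0.6, -0.6, 0.2]
opening: 0.0841
grip_force: 0.0
t: 33.5
tool_pos: [0.5306, 0.2209, 0.1503]
tool_rot: [2.325, 2.112, 0.002]
contact_force: [-0.4, 0.6, 1.0]
opening: 0.0852
grip_force: 0.0
t: 34.12
tool_pos: [0.5254, 0.176, 0.2218]
tool_rot: [-2.325, -2.111, 0.002]
contact_force: [-0.7, -0.3, -0.3]
opening: 0.0851
grip_force: 0.0
318 157
```

View pics/fin.png

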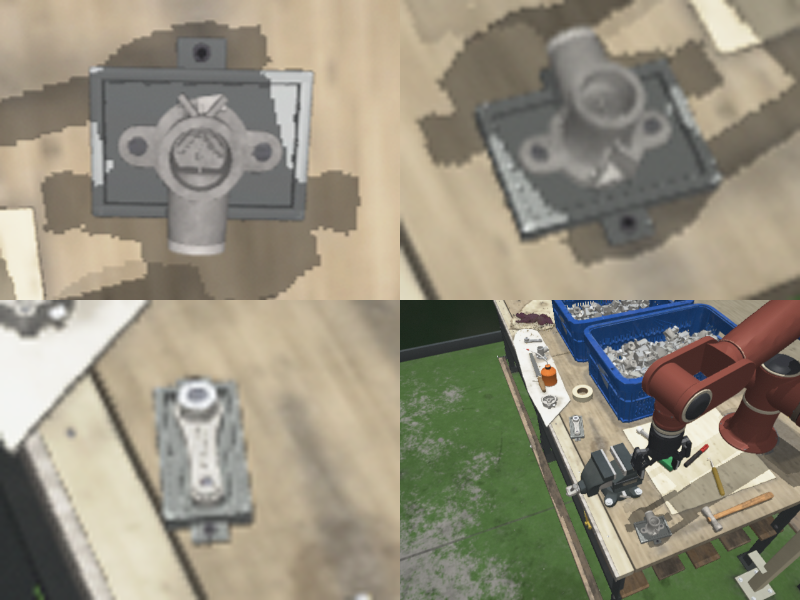

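The elbow sits flat in the broad recess, with its ears at (137,147) and (263,152) inside the walls and its branch over one wall. The lever is in its own nest and the gripper is clear.

```bash
python3 -c "
from station import finish_job
print(finish_job())"
```

```text
the job is handed in; nothing more can be done
None
```

The swap is done and handed in at about 34 s on the clock. The last pictures show the lever flat in the long narrow nest with its big end in the wide end, and the elbow flat in the broad nest; I did not touch the tally counter or the cap casting.

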